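Unlock an extruder die and show it to the demonstration camera

ROBOT

A 7-joint arm with a two-finger parallel gripper is mounted at the origin on the work surface. World frame = base frame: x ahead of the robot, y to its left, z up, the work surface at z = 0. Lengths are in m, angles in rad, forces in N, time in s.
With the tool pointing down it reaches from about 0.4 to 0.85 m from the base axis. Payload 4.5 kg.
Tool frame: the origin (TCP) lies where the fingers leave the gripper's body, on its centre line; the fingertips stand 64 mm ahead of it and the grasp point (between the pads) lies 45 mm ahead of it; z points along the fingers, y is the direction in which the jaws open and shut (so a half turn about z gives the same grasp; the last joint's range is limited). The gripper opens to 88 mm and grips with 3 to 60 N. Pads are 18 mm wide; open, the fingers measure 123 mm over their backs; the gripper's body (75 mm by 187 mm) begins 45 mm behind the grasp point.
Start: joints at [-1.302, 0.689, -0.195, 1.565, 0.157, 0.902, -0.215], TCP at [0.145, 0.608, 0.303] pointing down, gripper open.
Joint ranges: [-3.01, 3.01], [-0.46, 2.08], [-1.47, 1.51], [0.13, 2.56], [-1, 4.14], [0.04, 2.09], [-2.66, 2.66]. Speed limits (rad/s): [2.57, 2.57, 3.14, 3.14, 3.14, 3.14, 3.14].

INTERFACE

Orientations are given as a unit quaternion [x, y, z, w].
In Python, from plant import monitor, snapshot, workorder, finder gives the robot as it stands.
- The arm moves only by the tool carry_out, never from a script. Its argument "motion" is one flat list of numbers, 6 for each row, row after row: the shift along the tool's x, y, z in cm, then the turn, a rotation vector about the tool's x, y, z in rad. In form: [x, y, z, rx, ry, rz, x, y, z, rx, ry, rz, ...]. A call has 1 to 8 rows; each row shifts and turns the commanded pose from where the row before left it, along the tool's axes as they then stand; what a row does not reach is not made up. A row lasts 1/8 s, in which the tool goes at most 62.5 mm and 10.7 degrees, less where a joint would pass 70% of its speed; a pose out of reach is approached as far as the arm can. A call with a gripper value outside its range is refused whole. "hand" is the finger opening in cm, from 0 to 8.81, set as the call begins (left out, the last holds). The fingers move at their own pace and stop on an object; "grip_force" is the grip in N (left out, the last holds). Time passes only in rows, so rows that do not move let the fingers close. It gives the time, the measured TCP pose, the force and the opening at its end, in the units of the state.
- monitor.get_state(): the state, without advancing time (a new reading comes with each control period).
- snapshot(name): name is "side" or "top" or "wrist"; returns a dict with "frame" (400x640x3 uint8, red, green, blue), "range_z" (400x640 float32, m along the optical axis (not along the pixel's ray), 0 where there is no reading), "fx", "fy", "cx", "cy" (pixels), "rvec" (rotation vector, rad) and "tvec" (3), from world to camera coordinates, as OpenCV has them; the wrist camera has in their place "hand_eye" (4x4, takes a point from camera to tool coordinates, whose origin is the TCP and whose axes are the flange's). Camera axes: x right, y down, z forward; pixel columns grow to the right and rows downward; lengths in m; the calibration is good to about 2 mm. A picture is of the moment at which its call begins: read the wrist's pose just before it.
- workorder.finish_job(): hands the job in, once; it reports no verdict.
Trained networks look in a picture, given as the dict that the camera call returned (one of the last four; its "shot" number tells which), for a name from the list of things; names that differ only in an ending like _2 or _b are one class to them, and where a whole thing is asked for, a point or a joint stands for the part that bears it (a point fixed in the world has none). Each returns a list of dicts, best first, with "p" (0 to 1); they miss things now and then, are a little off and sometimes report something else, mostly with a low value. They report only what shows in the picture. A call takes as long as a camera call.
- finder.masks_of(picture, thing): "pixels" (400x640 bool, what is visible of it) and "extent" ([left, top, right, bottom] in pixels, round what is visible of it).
The state is a dict: "clock": time; "q": joint angles; "qd": joint speeds; "joint_torque": joint torques, N m; "tool_pos": TCP position; "eef_rot": TCP orientation; "contact_force": force on the tool from outside, world axes, zero at the start; "moment": the same for the moment, N m; "opening": opening from 0.0 (shut) to 1.0 (fully open).
Only numpy, scipy, OpenCV 4.12 (cv2) and the standard library are available. Lean on these libraries where they do the work, as an engineer would, in place of code of your own. Each camera call takes 0.05 s, during which the arm holds its last target. There are 200 camera calls.

TASK

In this pottery studio, pull the red knob all the way out so that the bolt unlocks the clay-extruder die, then lift the die out of its holder and show it to the demonstration camera for the class: hold it in the air 160 mm in front of the lens, with its square opening centred on the camera's line of sight and its blue-edged face square to the lens, right way up. Finish while still holding it there, still, in the gripper alone, with the knob left out, and leave the other things on the table where they are.

Things in the scene. Friction and masses are not known exactly. Their poses are not given: they have to be found in the camera images.
- knob (a point): Centre of the red cylindrical knob (30 mm diameter, 25 mm long, axis level) on the holder's locking bolt, 60 mm above the table, overhanging it freely. Axes as the holder's: +y is its axis and the way it is pulled out, away from the holder; x level across it; z up. Best pinched from above across x. At home its inner face is 20 mm from the bolt's guide block.
- bolt (a joint): How far the knob and bolt are pulled out, m: 0 = home (locked), 0.035 = fully out (unlocked). A sprung catch grips the bolt: it slides stiffly, with about 5 N either way, and stays where it is left.
- die_center (a point): Centre of the die, half-way up, and of its 28 mm square opening. +z is its top, +x the normal of its front face, which is edged with blue lines (the back is bare). The plate is 10 mm thick (x), 100 mm high (z), 64 mm wide (y); its top 36 mm is solid, to be gripped across the thickness. It starts upright, 80 mm above the table, front away from the robot.
- holder: Green die holder, fixed: base 110 mm (x) by 190 mm (y) and 30 mm high, steel slot along y on it, bolt and knob on its +y side; nothing taller than 90 mm apart from the die. Origin: under the slot's middle, on the table; z up. The same yaw as the die at the start.
- lens (a point): Front of the lens of the small grey camera, on a post 340 mm tall standing on a white board. Fixed during the job, 0.25 to 0.31 m above the table. The camera looks along -x of this frame, roughly towards the robot and 0.35 rad (20 degrees) downward; y is level; z is up in its picture.
- view (a point): The point in the air 160 mm in front of the lens on its line of sight, where the centre of the die is to be shown; axes as lens. The shown die has its +x and +z along this frame's +x and +z, so its top leans 0.35 rad away from the camera. It lies above the red cross on the white board.
- camstand: The white board (340 by 140 mm, 12 mm thick) with the camera's post, fixed. Origin on the table under the board, which reaches from x = -0.14 to +0.20 m in its frame; the post is at x = +0.165 m, the red cross at x = -0.037 m.
- cup_a: Terracotta cup, 76 mm wide, 80 mm high, origin under its centre. Bystander.
- cup_b: White bowl, 84 mm wide, 55 mm high, origin under its centre. Bystander.
- jar: Closed jar with a blue lid, 68 mm wide, 90 mm high, origin under its centre. Bystander.
- round_die: Round aluminium die lying flat, 90 mm wide, 10 mm thick, with a round hole; origin under its centre. Bystander.
- rib: Wooden shaping rib lying flat, 110 by 50 by 8 mm, origin under its centre. Bystander.
- spatula: Spatula lying flat along its x, about 250 mm long. Bystander.
- plaster: Plaster block, 90 by 70 by 35 mm, origin under its centre. Bystander.
- die: The aluminium die, about 180 g; origin under the middle of its foot (100 mm wide, 22 mm high), axes as die_center. It stands in the holder's slot with about 1.5 mm play; the slot walls reach 17 mm either way from its middle plane and 66 mm above the table. The bolt lies over a shoulder of its foot until the knob is pulled; then it lifts straight up and out.

How it is judged:
On the way, in this order (a step that is already met when the one before it is completed fails the run):
1. the knob is pulled out to its outer stop (over 30 of 35 mm) while the die still stands in its slot (value of joint bolt above 0.03 m and z of die_center in the frame of holder below 0.1 m), for 0.2 s.
2. the die is lifted clear of the holder (z of die_center in the frame of holder above 0.125 m), for 0.1 s.
At the end, for the whole second after the job is handed in: Die still in the gripper alone; its centre within 25 mm of the point 160 mm ahead of the lens on its line of sight; blue-edged front towards the lens, face and top within 0.2 rad of square to it and right way up; the knob is out by more than 28 of its 35 mm (distance between die_center and view below 0.025 m and angle between the x axis of die_center and the x axis of view, either way round below 0.2 rad and angle between the z axis of die_center and the z axis of view, either way round below 0.2 rad and x of lens in the frame of die_center above 0.1 m and angle between die_center's own z axis and vertical below 0.7 rad and value of joint bolt above 0.028 m and contact force between the fingers and die above 1 N and contact force between die and holder below 0.2 N and contact force between die and camstand below 0.2 N and linear speed of die below 0.03 m/s and angular speed of die below 0.2 rad/s); the arm keeps its last pose, push and grip.
It fails at once if one of the bystanders is moved more than 30 mm (distance of any of cup_a, cup_b, jar, round_die, rib, spatula, plaster from where it was at the start of the episode above 0.03 m).
It also fails if it takes over 45 s, if anything falls off the work surface, if the arm or the gripper's body presses on something with over 40 N, if the wrist force passes 120 N, or if a joint passes its speed limit or range.

## Working session

There is one attempt and no reset: what is moved stays moved. The work goes in short steps, Python scripts to look and compute and a tool call to move; the robot and the scene stay as the last step left them, time stands still between calls to the robot, and variables do not carry over. Pictures are saved under pics/ and viewed, about 8 in all and at most 12, crops included, and the job is handed in when it is done.

Besides the shell and the picture viewer there is one more tool, called after "Call:" by a JSON object that holds its "method" and its "body", one argument or row to a line. carry_out: Moves the arm, as the interface text tells. Its arguments: {"type":"object","properties":{"motion":{"type":"array"},"hand":{"type":"number"},"grip_force":{"type":"number"}},"required":["motion"]}

```bash
mkdir -p pics; cat > h.py <<'E'
import numpy as np, cv2
from scipy.spatial.transform import Rotation as R
from plant import monitor, snapshot, workorder, finder
def pose(s):
    T=np.eye(4); T[:3,:3]=R.from_quat(s["eef_rot"]).as_matrix(); T[:3,3]=s["tool_pos"]; return T
def shot(name):
    s=monitor.get_state(); d=snapshot(name)
    if name=="wrist": C=pose(s)@d["hand_eye"]
    else:
        C=np.eye(4); Rm=cv2.Rodrigues(np.array(d["rvec"],float))[0]
        C[:3,:3]=Rm.T; C[:3,3]=-Rm.T@np.ravel(d["tvec"])
    d["C"]=C; z=d["range_z"]; v,u=np.mgrid[:400,:640]
    P=np.stack([(u-d["cx"])/d["fx"]*z,(v-d["cy"])/d["fy"]*z,z],-1)
    d["P"]=P@C[:3,:3].T+C[:3,3]; d["P"][z<=0]=np.nan
    return d
def save(d,n): cv2.imwrite("pics/"+n+".png",d["frame"][:,:,::-1])
def find(d,t):
    m=finder.masks_of(d,t); return m
E
python3 - <<'E'
from h import *
np.set_printoptions(precision=4,suppress=True)
print(monitor.get_state())
for c in("side","top"):
    d=shot(c); save(d,c+"0"); print(c,d["C"],d["fx"])
    for t in("knob","die","holder","camstand","cup_a","cup_b","jar","round_die","rib","spatula","plaster"):
        for m in find(d,t)[:2]:
            if m["p"]<.3: continue
            p=d["P"][m["pixels"]]; p=p[~np.isnan(p[:,0])]
            if len(p): print(t,round(m["p"],2),m["extent"],np.median(p,0),np.percentile(p,2,0),np.percentile(p,98,0))
a=cv2.imread("pics/side0.png");b=cv2.imread("pics/top0.png")
E
```

```text
{'clock': 0.0, 'q': array([-1.3022,  0.69  , -0.1945,  1.5663,  0.1573,  0.9025, -0.2151]), 'qd': array([-0.0016, -0.0012, -0.0008, -0.0008,  0.0004,  0.0014,  0.0011]), 'joint_torque': array([ -0.0004, -52.7558,  -1.2668, -15.3418,  -0.0527,   0.0067,
         0.0002]), 'tool_pos': array([0.1453, 0.6073, 0.3019]), 'eef_rot': array([ 0.1171,  0.9931, -0.0009, -0.0001]), 'contact_force': array([-0.2723,  0.2466, -0.2091]), 'moment': array([-0.0102,  0.0065, -0.0337]), 'opening': 0.998846293242514}
side [[ 0.7713 -0.4446  0.4554  0.0608]
 [-0.6364 -0.5334  0.5572 -0.5777]
 [-0.0048 -0.7196 -0.6943  0.9158]
 [ 0.      0.      0.      1.    ]] 380.39384881268967
knob 0.41 [258.9, 192.3, 271.3, 207.3] [0.4977 0.2507 0.0704] [0.4873 0.1911 0.0581] [0.5129 0.2657 0.0766]
die 0.52 [274.5, 196.5, 283.7, 225.5] [0.4767 0.1299 0.103 ] [0.4698 0.1083 0.0528] [0.4872 0.1715 0.1308]
holder 0.71 [251.4, 188.7, 307.6, 252.4] [0.4664 0.1106 0.0298] [0.414  0.0365 0.0058] [0.5352 0.2513 0.078 ]
camstand 0.63 [337.1, 146.7, 439.9, 311.7] [ 0.6697 -0.1733  0.0118] [ 0.497  -0.2557  0.0069] [ 0.8217 -0.1
[... 2087 characters left out ...]
0.0568]
jar 0.59 [400.6, 273.8, 426.7, 299.5] [ 0.3291 -0.2801  0.0874] [ 0.2999 -0.3133  0.0255] [ 0.3597 -0.2547  0.0944]
round_die 0.75 [216.3, 181.0, 238.6, 203.0] [0.6346 0.3853 0.0094] [ 0.5928  0.3454 -0.0006] [0.6739 0.4271 0.016 ]
rib 0.83 [434.5, 260.6, 470.1, 277.2] [ 0.3948 -0.4414  0.0069] [ 0.3687 -0.4937  0.0007] [ 0.4203 -0.3883  0.013 ]
spatula 0.72 [451.0, 170.2, 465.7, 241.2] [ 0.7014 -0.4617  0.0045] [ 0.5001 -0.5001 -0.0039] [ 0.7678 -0.4416  0.0219]
spatula 0.52 [257.6, 150.2, 281.8, 175.5] [0.7568 0.2287 0.0389] [ 0.7096  0.1918 -0.0006] [0.779  0.2583 0.0815]
plaster 0.55 [172.7, 220.7, 203.9, 250.3] [0.4687 0.4942 0.0339] [0.429  0.4488 0.0018] [0.5099 0.5437 0.0394]
```

```bash
python3 - <<'E'
from h import *
np.set_printoptions(precision=4,suppress=True)
a=cv2.imread("pics/top0.png")[100:310,160:480];b=cv2.imread("pics/side0.png")[130:330,200:520]
cv2.imwrite("pics/c0.png",np.vstack([cv2.resize(a,None,fx=1.45*1,fy=1.45),cv2.resize(b,None,fx=1.45,fy=1.45)]))
d=shot("top"); P=d["P"]; V=~np.isnan(P[...,0])
m=find(d,"camstand")[0]["pixels"]&V; p=P[m]; q=p[(p[:,2]>.0)&(p[:,2]<.025)]
print("board",cv2.minAreaRect(q[:,:2].astype(np.float32)*1000)); t=p[p[:,2]>.2]; print("post pts",len(t),t.mean(0),t.min(0),t.max(0))
m=find(d,"holder")[0]["pixels"]&V; p=P[m]; q=p[(p[:,2]>.02)&(p[:,2]<.04)]
print("holder",cv2.minAreaRect(q[:,:2].astype(np.float32)*1000))
m=find(d,"die")[0]["pixels"]&V; p=P[m]; q=p[p[:,2]>.12]; print("die",len(q),q.mean(0),cv2.minAreaRect(q[:,:2].astype(np.float32)*1000))
d=shot("side");P=d["P"]
p=P[find(d,"camstand")[0]["pixels"]&~np.isnan(P[...,0])]; t=p[p[:,2]>.2]
for lo in np.arange(.2,.36,.02):
  k=t[(t[:,2]>=lo)&(t[:,2]<lo+.02)]; 
  if len(k): print(lo,len(k),k.min(0),k.max(0))
E
```

```text
board ((710.5761108398438, -170.1585235595703), (442.0137939453125, 159.80262756347656), 5.174650192260742)
post pts 397 [ 0.7719 -0.1518  0.3151] [ 0.7405 -0.1885  0.2865] [ 0.8107 -0.1184  0.3454]
holder ((480.4993896484375, 135.26902770996094), (189.51748657226562, 110.50826263427734), 78.98680114746094)
die 364 [ 0.7694 -0.1523  0.3132] ((776.4942626953125, -154.83291625976562), (74.28511047363281, 62.771671295166016), 12.908845901489258)
0.2 30 [ 0.7846 -0.1617  0.2018] [ 0.797  -0.1456  0.2185]
0.22 36 [ 0.7844 -0.1617  0.2203] [ 0.7979 -0.1461  0.24  ]
0.24 28 [ 0.7852 -0.1617  0.24  ] [ 0.797  -0.1488  0.2584]
0.27999999999999997 80 [ 0.7396 -0.1903  0.2845] [ 0.7819 -0.1305  0.3   ]
0.29999999999999993 310 [ 0.7381 -0.1905  0.3001] [ 0.8098 -0.1222  0.32  ]
0.31999999999999995 111 [ 0.7508 -0.1875  0.32  ] [ 0.7973 -0.1322  0.3397]
0.33999999999999997 11 [ 0.7868 -0.16    0.3406] [ 0.797  -0.1504  0.3429]
```

View pics/c0.png

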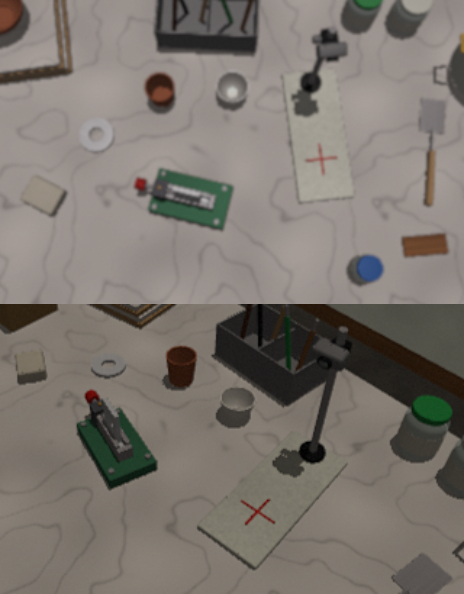

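```bash
cat >> h.py <<'E'
def tool(yaw,tilt=0.):  # tool orientation: jaws(+y) along yaw dir (die x), z down; tilt leans die top towards -x
    D=R.from_euler("z",yaw)*R.from_euler("y",-tilt)   # die axes
    return D*R.from_matrix(np.array([[0,1,0],[1,0,0],[0,0,-1]]).T.astype(float))
def plan(rt,pt,n,T=None):
    """n equal rows from measured pose to target (rot, TCP pos); prints rounded rows"""
    if T is None: T=pose(monitor.get_state())
    R0=R.from_matrix(T[:3,:3]); w=(R0.inv()*rt).as_rotvec(); dp=(np.array(pt)-T[:3,3])
    p=T[:3,3].copy(); r=R0; rows=[]
    for i in range(n):
        tgt=T[:3,3]+dp*(i+1)/n; s=np.round(r.inv().apply(tgt-p)*100,2)
        wi=np.round((r.inv()*R0*R.from_rotvec(w*(i+1)/n)).as_rotvec(),3)
        rows.append(list(map(float,s))+list(map(float,wi))); p=p+r.apply(s/100); r=r*R.from_rotvec(wi)
    for k in range(0,n,8): print([x for row in rows[k:k+8] for x in row])
    print("end",p,"step cm",np.linalg.norm(dp)/n*100,"deg",np.degrees(np.linalg.norm(w))/n)
E
python3 - <<'E'
from h import *
np.set_printoptions(precision=4,suppress=True)
plan(tool(-.192),[.495,.235,.27],12)
d=shot("top");P=d["P"];f=d["frame"].astype(int)
red=(f[...,0]>f[...,1]*1.5)&(f[...,0]>f[...,2]*1.4)&(abs(P[...,2]-.012)<.012)&(P[...,0]>.5)&(P[...,0]<.75)&(abs(P[...,1]+.17)<.09)
p=P[red];print("cross",len(p),p.mean(0),cv2.minAreaRect(p[:,:2].astype(np.float32)*1000))
m=(abs(P[...,2]-.012)<.008)&(find(d,"camstand")[0]["pixels"]);m=cv2.erode(m.astype(np.uint8),np.ones((3,3)))>0
p=P[m];p=p[p[:,0]<.7];c=cv2.minAreaRect(p[:,:2].astype(np.float32)*1000);print(c)
E
```

```text
[-3.56, -2.34, 0.27, 0.0, -0.0, 0.127, -3.82, -1.88, 0.28, 0.0, -0.0, 0.128, -4.03, -1.37, 0.27, 0.0, -0.0, 0.127, -4.18, -0.85, 0.27, 0.0, -0.0, 0.127, -4.25, -0.31, 0.27, 0.0, -0.0, 0.128, -4.25, 0.23, 0.28, 0.0, -0.0, 0.127, -4.19, 0.76, 0.27, 0.0, -0.0, 0.127, -4.06, 1.3, 0.27, 0.0, -0.0, 0.128]
[-3.86, 1.79, 0.27, 0.0, -0.0, 0.127, -3.6, 2.28, 0.28, 0.0, -0.0, 0.127, -3.29, 2.71, 0.27, 0.0, -0.0, 0.128, -2.91, 3.11, 0.27, 0.0, -0.0, 0.127]
end [0.495 0.235 0.27 ] step cm 4.26824636201693 deg 7.295622729148172
cross 7 [ 0.5978 -0.1853  0.0115] ((597.7691650390625, -185.13262939453125), (9.172412872314453, 6.118327617645264), 59.601112365722656)
((601.427978515625, -182.78257751464844), (210.5809783935547, 131.4686279296875), 7.943008899688721)
```

Call:
{"method": "carry_out", "body": {
  "motion": [-3.56,-2.34,0.27,0,0,0.127,-3.82,-1.88,0.28,0,0,0.128,-4.03,-1.37,0.27,0,0,0.127,-4.18,-0.85,0.27,0,0,0.127,-4.25,-0.31,0.27,0,0,0.128,-4.25,0.23,0.28,0,0,0.127,-4.19,0.76,0.27,0,0,0.127,-4.06,1.3,0.27,0,0,0.128],
  "hand": 8.8
}}

```text
clock: 2.6
tool_pos: [0.3794, 0.3585, 0.281]
eef_rot: [0.588, 0.809, 0.0, -0.0]
contact_force: [0.6, 1.0, 0.7]
opening: 0.998
```

Call:
{"method": "carry_out", "body": {
  "motion": [-3.86,1.79,0.27,0,0,0.127,-3.6,2.28,0.28,0,0,0.127,-3.29,2.71,0.27,0,0,0.128,-2.91,3.11,0.27,0,0,0.127,0,0,0,0,0,0]
}}

```text
clock: 3.22
tool_pos: [0.4975, 0.2314, 0.2701]
eef_rot: [0.774, 0.633, 0.0, 0.001]
contact_force: [0.1, 0.4, 0.6]
opening: 0.998
```

```bash
python3 - <<'E'
from h import *
np.set_printoptions(precision=4,suppress=True)
s=monitor.get_state();print(s["clock"],s["tool_pos"],s["q"],pose(s)[:3,:3])
d=shot("wrist");save(d,"w1");print(d["hand_eye"]);P=d["P"];V=~np.isnan(P[...,0])
for t in("knob","die","holder"):
    for m in find(d,t)[:2]:
        p=P[m["pixels"]&V]
        if len(p): print(t,m["p"],m["extent"],np.median(p,0),np.percentile(p,2,0),np.percentile(p,98,0))
        if t=="die" and len(p):
            q=p[p[:,2]>.12];
            if len(q)>20: print(len(q),cv2.minAreaRect(q[:,:2].astype(np.float32)*1000))
        if t=="knob" and len(p): print(cv2.minAreaRect(p[p[:,2]>.06][:,:2].astype(np.float32)*1000))
        if t=="holder" and len(p):print(cv2.minAreaRect(p[(p[:,2]>.025)&(p[:,2]<.035)][:,:2].astype(np.float32)*1000))
E
```

```text
3.225 [0.4975 0.2314 0.2701] [-0.6269  0.6386  0.1757  1.8458 -0.1641  0.6702 -0.5554] [[ 0.1978  0.9802  0.0022]
 [ 0.9803 -0.1978 -0.002 ]
 [-0.0015  0.0026 -1.    ]]
[[ 0.0013 -0.9642 -0.2652  0.0681]
 [ 1.      0.0012  0.0006  0.0004]
 [-0.0003 -0.2652  0.9642 -0.0819]
 [ 0.      0.      0.      1.    ]]
knob 0.66 [312.8, 134.4, 344.4, 240.0] [0.5025 0.254  0.0706] [0.4881 0.18   0.0523] [0.5186 0.2705 0.0758]
((498.0888977050781, 223.51205444335938), (94.37870788574219, 28.649532318115234), 78.36214447021484)
die 0.67 [324.3, 240.7, 336.9, 354.7] [0.4861 0.1724 0.1268] [0.475  0.1137 0.0598] [0.4931 0.1744 0.1307]
492 ((482.6296691894531, 142.80992126464844), (63.33182907104492, 9.845865249633789), 78.79692077636719)
holder 0.64 [271.7, 137.3, 382.4, 337.5] [0.4952 0.1852 0.0302] [0.4294 0.0488 0.0181] [0.5438 0.2646 0.0796]
((481.93060302734375, 137.322998046875), (190.34097290039062, 110.17724609375), 78.99673461914062)
holder 0.2 [537.1, 85.1, 640.0, 178.0] [0.7367 0.2277 0.047 ] [0.7098 0.1945 0.005 ] [0.7766 0.2624 0.0804]
((744.1500854492188, 226.73046875), (61.67173385620117, 64.73834991455078), 63.82472229003906)
```

View pics/w1.png

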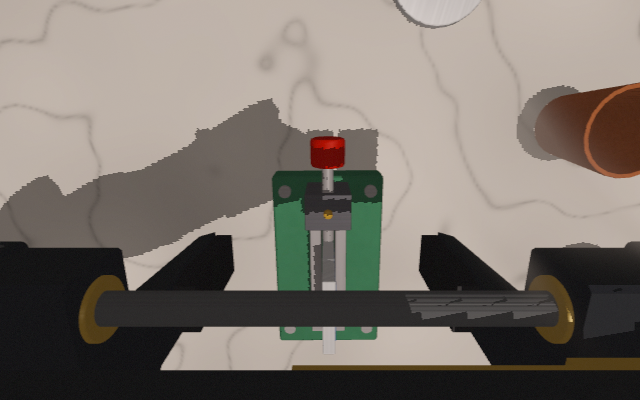

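```bash
python3 - <<'E'
from h import *
np.set_printoptions(precision=4,suppress=True)
d=shot("wrist");P=d["P"];f=d["frame"].astype(int)
red=(f[...,0]>f[...,1]*2.5)&(f[...,0]>80)&(P[...,2]>.05);red[:,500:]=0
p=P[red];H=R.from_euler("z",-.194);q=H.inv().apply(p-[.482,.1373,0])
print(len(q),np.percentile(q,[1,5,50,95,99],axis=0))
k=H.apply([(np.percentile(q,1,0)[0]+np.percentile(q,99,0)[0])/2,(np.percentile(q,1,0)[1]+np.percentile(q,99,0)[1])/2,0])+[.482,.1373,0];print(k)
plan(tool(-.194),[k[0],k[1],.107],6)
E
```

```text
1016 [[-0.0149  0.1109  0.0551]
 [-0.0133  0.112   0.0629]
 [-0.0013  0.1239  0.073 ]
 [ 0.0113  0.1346  0.0755]
 [ 0.0125  0.1348  0.0761]]
[0.5045 0.258  0.    ]
[0.38, 0.11, 2.72, -0.0, -0.0, 0.001, 0.39, 0.1, 2.72, -0.0, -0.0, 0.001, 0.38, 0.11, 2.71, -0.0, -0.0, 0.001, 0.38, 0.1, 2.72, -0.001, -0.001, 0.0, 0.39, 0.1, 2.72, 0.0, 0.0, 0.001, 0.38, 0.11, 2.71, 0.0, 0.0, 0.001]
end [0.5045 0.258  0.107 ] step cm 2.7465059802211598 deg 0.049789328767850034
```

Call:
{"method": "carry_out", "body": {
  "motion": [0.38,0.11,2.72,0,0,0.001,0.39,0.1,2.72,0,0,0.001,0.38,0.11,2.71,0,0,0.001,0.38,0.1,2.72,0,0,0,0.39,0.1,2.72,0,0,0.001,0.38,0.11,2.71,0,0,0.001,0,0,0,0,0,0]
}}

```text
clock: 4.35
tool_pos: [0.5039, 0.2573, 0.1055]
eef_rot: [0.772, 0.635, -0.002, -0.001]
contact_force: [-0.9, 0.2, -0.5]
opening: 0.998
```

Call:
{"method": "carry_out", "body": {
  "motion": [0,0,0,0,0,0,0,0,0,0,0,0,0,0,0,0,0,0,0,0,0,0,0,0,0,0,0,0,0,0,0,0,0,0,0,0],
  "hand": 0,
  "grip_force": 30
}}

```text
clock: 5.1
tool_pos: [0.5047, 0.2565, 0.1069]
eef_rot: [0.773, 0.634, -0.001, -0.001]
contact_force: [-6.6, 3.3, 3.9]
opening: 0.346
```

Call:
{"method": "carry_out", "body": {
  "motion": [0.5,0,0,0,0,0,0.6,0,0,0,0,0,0.6,0,0,0,0,0,0.6,0,0,0,0,0,0.6,0,0,0,0,0,0.5,0,0,0,0,0,0,0,0,0,0,0]
}}

```text
clock: 5.98
tool_pos: [0.5107, 0.2886, 0.1069]
eef_rot: [0.773, 0.634, -0.002, -0.0]
contact_force: [-4.2, -3.5, 3.9]
opening: 0.326
```

Call:
{"method": "carry_out", "body": {
  "motion": [0.3,0,0,0,0,0,0.3,0,0,0,0,0,0.1,0,0,0,0,0,0,0,0,0,0,0,0,0,0,0,0,0]
}}

```text
clock: 6.6
tool_pos: [0.5113, 0.2915, 0.1068]
eef_rot: [0.774, 0.633, -0.005, 0.001]
contact_force: [-4.9, -9.8, 9.1]
opening: 0.325
```

```bash
python3 - <<'E'
from h import *
np.set_printoptions(precision=4,suppress=True)
print(monitor.get_state()["contact_force"])
d=shot("wrist");save(d,"w2");P=d["P"];f=d["frame"].astype(int)
red=(f[...,0]>f[...,1]*2.5)&(f[...,0]>80)&(P[...,2]>.05);red[:,500:]=0
p=P[red];H=R.from_euler("z",-.194);q=H.inv().apply(p-[.482,.1373,0])
print(len(q),np.percentile(q,[1,5,50,95,99],axis=0))
E
```

```text
[-4.9034 -9.7883  9.1428]
3866 [[-0.0147  0.1536  0.0514]
 [-0.013   0.1562  0.0551]
 [-0.0006  0.1668  0.0709]
 [ 0.0116  0.1698  0.0753]
 [ 0.0131  0.1829  0.1183]]
```

View pics/w2.png

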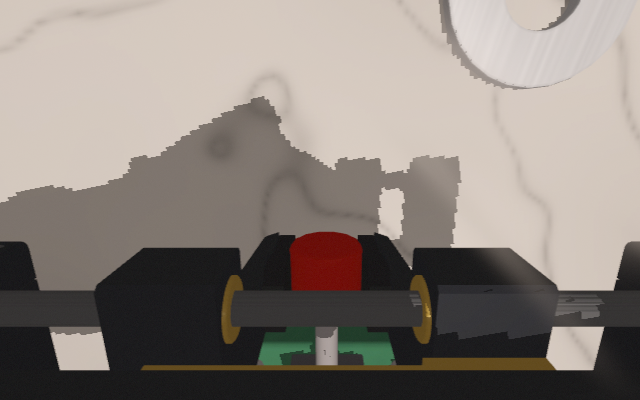

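Call:
{"method": "carry_out", "body": {
  "motion": [0,0,0,0,0,0,0,0,0,0,0,0,0,0,0,0,0,0,0,0,0,0,0,0,0,0,-1.5,0,0,0,0,0,-4,0,0,0,0,0,-5,0,0,0,0,0,-5,0,0,0],
  "hand": 8.8
}}

```text
clock: 7.65
tool_pos: [0.5136, 0.2964, 0.2646]
eef_rot: [0.773, 0.634, 0.0, 0.0]
contact_force: [0.9, 0.8, -0.2]
opening: 0.998
```

```bash
python3 - <<'E'
from h import *
plan(tool(.1),[.60,-.2,.47],11)
E
```

```text
[-4.27, 1.66, -1.87, 0.0, -0.0, -0.027, -4.31, 1.54, -1.87, 0.0, -0.0, -0.027, -4.36, 1.42, -1.87, 0.0, -0.0, -0.027, -4.39, 1.3, -1.87, 0.0, -0.0, -0.027, -4.42, 1.19, -1.87, 0.0, -0.0, -0.027, -4.46, 1.06, -1.87, 0.0, -0.0, -0.027, -4.48, 0.95, -1.87, 0.0, -0.0, -0.027, -4.5, 0.82, -1.87, 0.001, -0.0, -0.027]
[-4.53, 0.7, -1.87, -0.0, -0.0, -0.027, -4.54, 0.58, -1.87, -0.0, -0.001, -0.027, -4.56, 0.45, -1.86, -0.0, 0.0, -0.027]
end [ 0.59994817 -0.19997382  0.46996561] step cm 4.947130976426246 deg 1.5477778664978261
```

Call:
{"method": "carry_out", "body": {
  "motion": [-4.27,1.66,-1.87,0,0,-0.027,-4.31,1.54,-1.87,0,0,-0.027,-4.36,1.42,-1.87,0,0,-0.027,-4.39,1.3,-1.87,0,0,-0.027,-4.42,1.19,-1.87,0,0,-0.027,-4.46,1.06,-1.87,0,0,-0.027,-4.48,0.95,-1.87,0,0,-0.027,-4.5,0.82,-1.87,0,0,-0.027]
}}

```text
clock: 8.65
tool_pos: [0.5764, -0.066, 0.4134]
eef_rot: [0.7, 0.714, 0.0, 0.0]
contact_force: [1.1, 0.4, -0.5]
opening: 0.995
```

Call:
{"method": "carry_out", "body": {
  "motion": [-4.53,0.7,-1.87,0,0,-0.027,-4.54,0.58,-1.87,0,0,-0.027,-4.56,0.45,-1.86,0,0,-0.027,0,0,0,0,0,0,0,0,0,0,0,0]
}}

```text
clock: 9.28
tool_pos: [0.5998, -0.1988, 0.4678]
eef_rot: [0.671, 0.742, 0.0, -0.0]
contact_force: [0.4, 0.2, -0.5]
opening: 0.999
```

```bash
python3 - <<'E'
from h import *
np.set_printoptions(precision=4,suppress=True)
s=monitor.get_state();print(s["clock"],s["tool_pos"],s["q"])
d=shot("wrist");save(d,"w3");P=d["P"];f=d["frame"].astype(int);np.savez("w3.npz",P=P,f=d["frame"])
red=(f[...,0]>f[...,1]*1.5)&(f[...,0]>f[...,2]*1.4)&(f[...,0]>80)&(abs(P[...,2]-.012)<.008)&(P[...,0]>.5)
p=P[red];print("cross",len(p),p.mean(0),cv2.minAreaRect(p[:,:2].astype(np.float32)*1000))
for m in find(d,"camstand")[:2]:
    p=P[m["pixels"]&~np.isnan(P[...,0])];print(m["p"],m["extent"],len(p))
    q=p[abs(p[:,2]-.012)<.006];print("board",cv2.minAreaRect(q[:,:2].astype(np.float32)*1000))
q=P[(P[...,2]>.24)&(P[...,2]<.36)&(P[...,0]>.7)&(P[...,0]<.9)&(abs(P[...,1]+.15)<.12)]
print(len(q),q.min(0),q.max(0))
for z in np.arange(.24,.36,.01):
    k=q[(q[:,2]>=z)&(q[:,2]<z+.01)]
    if len(k)>5: print(round(z,2),len(k),cv2.minAreaRect(k[:,:2].astype(np.float32)*1000))
E
```

```text
9.275 [ 0.5998 -0.1988  0.4678] [ 0.1801  0.5621  0.129   1.294  -0.0727  1.2903  0.41  ]
cross 329 [ 0.5973 -0.1829  0.0123] ((597.7069091796875, -183.17770385742188), (58.00083923339844, 57.37963104248047), 53.39800262451172)
0.79 [256.5, 85.2, 640.0, 211.7] 28201
board ((723.7755737304688, -172.18673706054688), (471.6360168457031, 183.52479553222656), 0.8383427262306213)
8177 [ 0.7405 -0.1893  0.2854] [ 0.8147 -0.1172  0.3433]
0.28 66 ((754.59228515625, -156.72076416015625), (16.26512908935547, 60.656097412109375), 0.19907908141613007)
0.29 344 ((766.3731689453125, -145.78050231933594), (71.77589416503906, 44.386260986328125), 49.04594039916992)
0.3 1415 ((776.4414672851562, -149.3719024658203), (75.57815551757812, 57.714149475097656), 21.188495635986328)
0.31 3834 ((778.88671875, -155.5142822265625), (72.06622314453125, 62.52398681640625), 8.335968017578125)
0.32 2015 ((768.0114135742188, -156.29269409179688), (50.606788635253906, 48.93410110473633), 58.42018508911133)
0.33 329 ((791.8080444335938, -151.87063598632812), (15.796567916870117, 8.451826095581055), 84.2423095703125)
0.34 174 ((791.4251098632812, -153.8011932373047), (6.317066192626953, 13.956932067871094), 23.699583053588867)
```

View pics/w3.png

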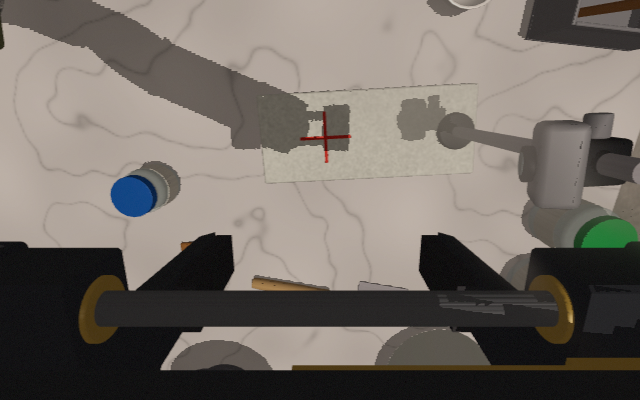

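```bash
python3 - <<'E'
from h import *
np.set_printoptions(precision=4,suppress=True)
z=np.load("w3.npz");P=z["P"]
b=P[130:200,542:586].reshape(-1,3);b=b[b[:,2]>.28]
for i in range(5):
    c=np.median(b,0);u,s,vt=np.linalg.svd(b-b.mean(0),full_matrices=False);n=vt[2]*np.sign(vt[2][2]);e=(b-b.mean(0))@n;b=b[abs(e)<max(.002,2*e.std())]
print("top plane",len(b),b.mean(0),n,"tilt",np.arccos(n[2]),"dir",np.arctan2(-n[1],-n[0]))
for yaw in (.13,.15,):
    F=R.from_euler("z",yaw)*R.from_euler("y",-.35) # lens frame? x' fwd-back axis
    A=R.from_euler("z",yaw)*R.from_euler("y",-.35)
q=P[100:220,512:600].reshape(-1,3);q=q[(q[:,2]>.27)&(q[:,2]<.36)]
yaw=.145;A=R.from_euler("z",yaw)*R.from_euler("y",-.35);O=np.array([.5975,-.183,0])
l=A.inv().apply(P.reshape(-1,3)-O).reshape(400,640,3)
for c in range(514,600,4):
    col=l[100:220,c][(P[100:220,c,2]>.25)]
    if len(col): print(c,len(col),col[:,1].min(),col[:,1].max(),"x",np.median(col[:,0]),"z",np.median(col[:,2]),col[:,2].max(),P[100:220,c][P[100:220,c,2]>.25].mean(0))
E
```

```text
top plane 2858 [ 0.7607 -0.1555  0.3195] [-0.341  -0.0544  0.9385] tilt 0.3525417590588396 dir 0.15813482507908616
518 12 -0.006411373145333199 0.001067295074573374 x 0.24178166045732247 z 0.218634589096536 0.22241171869045354 [ 0.7484 -0.1637  0.2884]
522 35 -0.012185516499251718 0.012987360736844521 x 0.242002908067912 z 0.23295315700287683 0.23559294793843846 [ 0.7439 -0.1601  0.3002]
526 36 -0.011749103198122356 0.014461096498164152 x 0.24345612278692985 z 0.2376709887421385 0.2401230026723038 [ 0.7434 -0.1589  0.3056]
530 53 -0.027084595121080475 0.01456122099818375 x 0.24645454247151707 z 0.2347178776124942 0.24009393820708894 [ 0.7494 -0.1653  0.3034]
534 76 -0.02660354352209609 0.0266504980961027 x 0.25014077976213556 z 0.2366882109563087 0.2405850621001175 [ 0.7505 -0.1597  0.3042]
538 84 -0.027960057766159566 0.030436707822303084 x 0.251117311235299 z 0.23916326632438842 0.24277523405353338 [ 0.7503 -0.1583  0.3088]
542 86 -0.028114000187268163 0.03168329346320961 x 0.2527801980829849 z 0.24157980293121364 0.24393478304295838 [ 0.7506 -0.1571  0.3125]
546 87 -0.027896942798
[... 1202 characters left out ...]
154   0.3221]
582 73 -0.017753987657998665 0.03198396180710278 x 0.2751965391642029 z 0.24285003691127952 0.24542080421281687 [ 0.7701 -0.1496  0.3223]
586 73 -0.014859233326560209 0.0358454106056846 x 0.27787287210642997 z 0.2413537623113177 0.24394590101674657 [ 0.7754 -0.1443  0.3168]
590 74 -0.01536779278979332 0.036423711475795026 x 0.2845201360587116 z 0.22836664960815828 0.243005091008665 [ 0.7815 -0.1439  0.3124]
594 73 -0.014104672139281595 0.03644498385226747 x 0.28726376275163307 z 0.2261645384103658 0.22937013144435528 [ 0.7872 -0.1433  0.3087]
598 73 -0.014383707344136354 0.03643045865048284 x 0.28963154994062507 z 0.2259790332848128 0.22983470234670356 [ 0.7893 -0.143   0.3097]
```

```bash
python3 - <<'E'
from h import *
plan(tool(-.194),[.4815,.137,.25],9)
E
```

```text
[3.83, -0.93, 2.42, -0.0, -0.0, 0.033, 3.8, -1.05, 2.42, -0.0, -0.0, 0.033, 3.76, -1.18, 2.43, -0.0, -0.001, 0.033, 3.72, -1.3, 2.42, -0.0, 0.0, 0.033, 3.68, -1.43, 2.41, -0.0, 0.0, 0.033, 3.63, -1.54, 2.42, -0.001, -0.0, 0.033, 3.57, -1.67, 2.42, 0.0, -0.0, 0.033, 3.52, -1.78, 2.42, 0.0, -0.0, 0.033]
[3.46, -1.9, 2.42, 0.0, -0.001, 0.032]
end [0.48152262 0.13699049 0.24995016] step cm 4.6265071581863815 deg 1.8875096653133419
```

Call:
{"method": "carry_out", "body": {
  "motion": [3.83,-0.93,2.42,0,0,0.033,3.8,-1.05,2.42,0,0,0.033,3.76,-1.18,2.43,0,0,0.033,3.72,-1.3,2.42,0,0,0.033,3.68,-1.43,2.41,0,0,0.033,3.63,-1.54,2.42,0,0,0.033,3.57,-1.67,2.42,0,0,0.033,3.52,-1.78,2.42,0,0,0.033]
}}

```text
clock: 10.38
tool_pos: [0.4944, 0.1004, 0.2735]
eef_rot: [0.762, 0.647, 0.0, -0.0]
contact_force: [0.2, 0.1, 1.1]
opening: 1.001
```

Call:
{"method": "carry_out", "body": {
  "motion": [3.46,-1.9,2.42,0,0,0.032,0,0,0,0,0,0,0,0,0,0,0,0]
}}

```text
clock: 10.75
tool_pos: [0.4824, 0.1354, 0.2501]
eef_rot: [0.772, 0.635, 0.0, 0.0]
contact_force: [0.0, 0.3, 0.2]
opening: 0.999
```

```bash
python3 - <<'E'
from h import *
np.set_printoptions(precision=4,suppress=True)
d=shot("top");P=d["P"];H=R.from_euler("z",-.194)
f=d["frame"].astype(int);red=(f[...,0]>f[...,1]*2)&(f[...,0]>60)&(P[...,2]>.05)&(abs(P[...,0]-.51)<.04)&(abs(P[...,1]-.29)<.05)
q=H.inv().apply(P[red]-[.482,.1373,0]);print("knob",len(q),q.mean(0) if len(q) else 0)
d=shot("wrist");P=d["P"];save(d,"w4")
q=H.inv().apply(P.reshape(-1,3)-[.482,.1373,0]);q=q[(abs(q[:,2]-.13)<.006)&(abs(q[:,0])<.03)&(abs(q[:,1])<.06)]
print("die top",len(q),np.percentile(q,[2,50,98],axis=0))
plan(tool(-.194),[.4815,.137,.159],4)
E
```

```text
knob 41 [-0.0028  0.154   0.0726]
die top 1609 [[-0.0053 -0.0256  0.128 ]
 [-0.0004  0.0073  0.1297]
 [ 0.0045  0.036   0.131 ]]
[0.06, -0.06, 2.29, 0.0, -0.0, -0.001, 0.06, -0.05, 2.28, 0.001, -0.0, -0.001, 0.06, -0.05, 2.29, 0.0, -0.0, -0.0, 0.05, -0.06, 2.29, 0.0, -0.0, -0.001]
end [0.4815 0.137  0.159 ] step cm 2.288010386573549 deg 0.04963112887660286
```

View pics/w4.png

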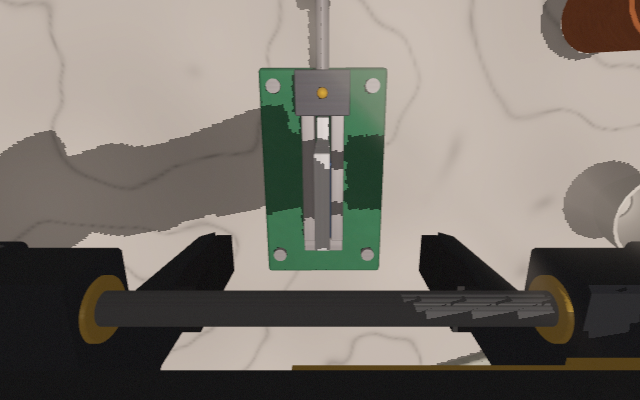

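Call:
{"method": "carry_out", "body": {
  "motion": [0.16,-0.01,2.29,0,0,0,0.16,-0.01,2.28,0,0,0,0.16,-0.01,2.29,0,0,0,0.15,-0.01,2.29,0,0,0,0,0,0,0,0,0]
}}

```text
clock: 11.48
tool_pos: [0.4833, 0.1403, 0.1577]
eef_rot: [0.773, 0.634, -0.001, -0.0]
contact_force: [0.4, 0.3, -0.1]
opening: 1.0
```

Call:
{"method": "carry_out", "body": {
  "motion": [0,0,0,0,0,0,0,0,0,0,0,0,0,0,0,0,0,0,0,0,0,0,0,0,0,0,0,0,0,0,0,0,0,0,0,0,0,0,0,0,0,0],
  "hand": 0,
  "grip_force": 35
}}

```text
clock: 12.35
tool_pos: [0.4834, 0.1413, 0.1583]
eef_rot: [0.773, 0.635, 0.0, -0.0]
contact_force: [0.1, 0.6, -0.6]
opening: 0.229
```

Call:
{"method": "carry_out", "body": {
  "motion": [0,0,0,0,0,0,0,0,0,0,0,0,0,0,0,0,0,0,0,0,0,0,0,0]
}}

```text
clock: 12.85
tool_pos: [0.4833, 0.1413, 0.1582]
eef_rot: [0.773, 0.635, -0.0, -0.0]
contact_force: [0.3, -0.2, -1.4]
opening: 0.111
```

Gripped at about 9.8 mm, which matches the 10 mm plate. Next I lift straight up.

Call:
{"method": "carry_out", "body": {
  "motion": [0,0,-0.7,0,0,0,0,0,-1.2,0,0,0,0,0,-1.5,0,0,0,0,0,-2,0,0,0,0,0,-2.5,0,0,0,0,0,-2.5,0,0,0,0,0,-2.5,0,0,0,0,0,0,0,0,0]
}}

```text
clock: 13.85
tool_pos: [0.4843, 0.1415, 0.2895]
eef_rot: [0.773, 0.634, 0.002, 0.001]
contact_force: [-0.1, 0.4, -2.0]
opening: 0.106
```

```bash
python3 - <<'E'
from h import *
np.set_printoptions(precision=4,suppress=True)
V=np.array([.5967,-.1825,.241]);D=R.from_euler("z",.15)*R.from_euler("y",-.35)
t=V+D.apply([0,0,.078]);print(t)
plan(tool(.15,.35),t,12)
E
```

```text
[ 0.5703 -0.1865  0.3143]
[-2.54, 1.24, -0.21, -0.028, 0.005, -0.029, -2.58, 1.16, -0.18, -0.029, 0.005, -0.028, -2.6, 1.1, -0.17, -0.028, 0.005, -0.029, -2.64, 1.03, -0.15, -0.029, 0.005, -0.028, -2.66, 0.96, -0.14, -0.028, 0.004, -0.029, -2.69, 0.88, -0.12, -0.029, 0.005, -0.028, -2.71, 0.81, -0.1, -0.028, 0.005, -0.029, -2.74, 0.74, -0.1, -0.029, 0.005, -0.029]
[-2.75, 0.66, -0.1, -0.028, 0.005, -0.028, -2.77, 0.58, -0.09, -0.029, 0.005, -0.029, -2.79, 0.51, -0.09, -0.028, 0.005, -0.028, -2.8, 0.43, -0.09, -0.029, 0.005, -0.029]
end [ 0.5703 -0.1865  0.3143] step cm 2.8331425478153993 deg 2.3282556671609416
```

Call:
{"method": "carry_out", "body": {
  "motion": [-2.54,1.24,-0.21,-0.028,0.005,-0.029,-2.58,1.16,-0.18,-0.029,0.005,-0.028,-2.6,1.1,-0.17,-0.028,0.005,-0.029,-2.64,1.03,-0.15,-0.029,0.005,-0.028,-2.66,0.96,-0.14,-0.028,0.004,-0.029,-2.69,0.88,-0.12,-0.029,0.005,-0.028,-2.71,0.81,-0.1,-0.028,0.005,-0.029,-2.74,0.74,-0.1,-0.029,0.005,-0.029]
}}

```text
clock: 14.85
tool_pos: [0.5402, -0.0781, 0.303]
eef_rot: [0.69, 0.715, 0.087, 0.075]
contact_force: [0.3, 0.1, -2.5]
opening: 0.107
```

Call:
{"method": "carry_out", "body": {
  "motion": [-2.75,0.66,-0.1,-0.028,0.005,-0.028,-2.77,0.58,-0.09,-0.029,0.005,-0.029,-2.79,0.51,-0.09,-0.028,0.005,-0.028,-2.8,0.43,-0.09,-0.029,0.005,-0.029,0,0,0,0,0,0,0,0,0,0,0,0]
}}

```text
clock: 15.6
tool_pos: [0.5688, -0.1856, 0.3114]
eef_rot: [0.642, 0.747, 0.13, 0.111]
contact_force: [0.0, 0.6, -1.9]
opening: 0.112
```

```bash
python3 - <<'E'
from h import *
np.set_printoptions(precision=4,suppress=True)
s=monitor.get_state();T=pose(s);print(s["clock"],s["tool_pos"],s["opening"],s["contact_force"])
V=np.array([.5967,-.1825,.241]);D=R.from_euler("z",.15)*R.from_euler("y",-.35)
print("die x,z",T[:3,1],-T[:3,2],"center",T[:3,3]+T[:3,2]*.078-V)
print("roterr",(R.from_matrix(T[:3,:3]).inv()*tool(.15,.35)).as_rotvec())
ims=[]
for c in("side","top"):
    d=shot(c);P=d["P"];l=D.inv().apply(P.reshape(-1,3)-V).reshape(400,640,3)
    m=(abs(l[...,0])<.02)&(abs(l[...,1])<.07)&(l[...,2]>-.1)&(l[...,2]<.02)
    q=l[m];print(c,len(q)); 
    if len(q): print(np.percentile(q,[1,50,99],axis=0))
    if len(q)>20:
        u,sv,vt=np.linalg.svd(q-q.mean(0),full_matrices=False);print("normal",vt[2],sv)
    for mm in find(d,"die")[:1]:print(mm["p"],mm["extent"])
    v,u=np.nonzero(m);x,y=(int(u.mean()),int(v.mean())) if len(u) else (380,220)
    ims.append(cv2.resize(d["frame"][max(0,y-65):y+65,max(0,x-80):x+80,::-1],(400,325),interpolation=cv2.INTER_CUBIC))
cv2.imwrite("pics/f1.png",np.hstack(ims))
E
```

```text
15.6 [ 0.5688 -0.1856  0.3114] 0.11227670397764457 [ 0.0135  0.5832 -1.9301]
die x,z [0.931  0.1412 0.3365] [-0.3326 -0.0516  0.9417] center [-0.002   0.0009 -0.0031]
roterr [-0.0068 -0.0013  0.0005]
side 246
[[-0.0111 -0.0496 -0.0501]
 [-0.0094 -0.0205 -0.0289]
 [-0.0001  0.0485  0.0182]]
normal [-0.9993 -0.0289  0.0217] [0.3559 0.2843 0.0437]
0.74 [379.6, 211.9, 402.3, 240.1]
top 48
[[-0.0083  0.0145 -0.0538]
 [-0.001   0.0332 -0.0299]
 [ 0.0026  0.0512  0.0179]]
normal [-0.9841 -0.1756 -0.0253] [0.1222 0.0679 0.021 ]
```

View pics/f1.png

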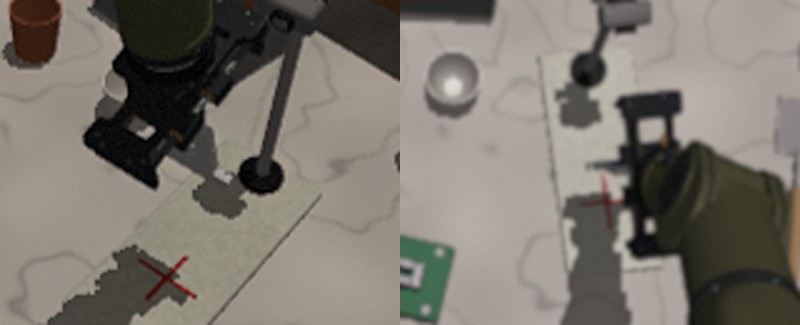

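Call:
{"method": "carry_out", "body": {
  "motion": [0,0.3,-0.2,0,0,0,0,0,0,0,0,0,0,0,0,0,0,0,0,0,0,0,0,0,0,0,0,0,0,0]
}}

```text
clock: 16.42
tool_pos: [0.5715, -0.1864, 0.3151]
eef_rot: [0.642, 0.747, 0.13, 0.112]
contact_force: [0.9, -0.1, -2.1]
opening: 0.111
```

```bash
python3 - <<'E'
from h import *
np.set_printoptions(precision=4,suppress=True)
s=monitor.get_state();T=pose(s);V=np.array([.5967,-.1825,.241])
print(s["clock"],s["opening"],s["contact_force"],abs(s["qd"]).max(),"err",T[:3,3]+T[:3,2]*.078-V)
d=shot("top");P=d["P"];H=R.from_euler("z",-.194);f=d["frame"].astype(int)
red=(f[...,0]>f[...,1]*2)&(f[...,0]>60)&(P[...,2]>.05)&(abs(P[...,0]-.51)<.04)&(abs(P[...,1]-.28)<.06)
q=H.inv().apply(P[red]-[.482,.1373,0]);print("knob",len(q),q.mean(0))
for t in("cup_a","jar","round_die","rib","spatula","plaster"):
    for m in find(d,t)[:2]:
        if m["p"]>.5:print(t,m["p"],np.nanmedian(P[m["pixels"]],0))
print(workorder.finish_job())
E
```

```text
16.425 0.11110516575551323 [ 0.9023 -0.1184 -2.1377] 0.0013626607133013348 err [0.0009 0.     0.0007]
knob 41 [-0.0029  0.1539  0.0734]
cup_a 0.71 [0.7737 0.0475 0.0251]
cup_a 0.57 [0.7568 0.2287 0.0396]
round_die 0.63 [0.6348 0.3837 0.0098]
spatula 0.83 [ 0.7057 -0.4648  0.0037]
spatula 0.63 [0.5056 0.2809 0.0681]
plaster 0.59 [0.4694 0.4918 0.0339]
the job is handed in; nothing more can be done
None
```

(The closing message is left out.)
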